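# Load the sample tray into the bench incubator

## Task

Press down the release key on the front of the small bench incubator so that its clear cover pops up, then swing the cover fully open by its handle and leave it standing steady. Slide the loaded steel tray off its stand and across the gap onto the incubator's deck, keeping it level (the heavy jar may make its front end sag into the gap) and not lifting it off, until it is square against the end stop with the jar and beakers still standing in it. Finally close the cover without slamming until it latches, leave everything released and at rest, and do not disturb the other things on the bench.

Things in the scene. Friction and masses are not known exactly. Their poses are not given: they have to be found in the camera images.
- incubator: Fixed white bench incubator, base 170 (x) x 244 (y) mm; origin at the centre of its underside, on the table; +x from the release key to the hinge side. Flat aluminium deck at z = 60 mm, clear of anything for the tray when the cover is open. The tray enters over the -y end (y = -122 mm), whose last 22 mm slope down 10 mm as a lead-in. End stop at the +y end. Tray home: its origin near (0, 8, 60) mm here.
- cover (a joint): Hinge angle (rad) of the clear box-shaped cover: 0 shut (to 0.02 latched), 1.6 fully open. Axis along the incubator's y. Unlatched, a sprung pin throws it up to 0.2 to 0.5 rad; a stiff hinge (0.25 N m) then holds it where left. Outside 153 x 244 x 68 mm. Shutting takes 8 to 15 N down on the handle (more on the top, which also shifts 15 mm forward over the last 0.25 rad) until it snaps under the catch.
- cover_hinge (a point): On the cover's hinge axis, middle of its length: at (78, 0, 62) mm in the incubator frame. Turns with the cover.
- cover_handle (a point): Grip point in the cover's handle: a grey fin 16 mm thick (along y), 45 mm long, 26 mm high, sticking out of the front wall (to -x when shut, upward when open). Point 27 mm out from the wall, mid height; when shut at (-102, -60, 103) mm in the incubator frame: 180 mm before and 41 mm above the hinge. Turns with the cover; pinched along y, the fin can pivot between the fingers.
- release (a joint): Angle (rad) of the release rocker: 0 at rest, 0.35 pressed to its limit; springs back. The cover is let go at 0.15 to 0.25 rad (the pad's centre 7 to 11 mm down) at about 2 to 5 N; pressing on to the limit, 15 mm down, is harmless and sure.
- release_pad (a point): Centre of the top face of the release key, a grey pad 46 (x) x 40 (y) mm on the incubator's front, 80 mm above the table at (-133, 75) mm in the incubator frame, to be pressed straight down. Its far edge is 30 mm before the cover's front wall; a steel hook 100 mm high stands between.
- end_stop (a point): Middle of the top edge of the end stop's face, at (15, 108, 74) mm in the incubator frame; the stop is a bar 14 mm high and 80 mm wide that the tray's leading end comes to rest against. A thin steel lifting pin stands beside it at (-30, 114) mm.
- stand: Fixed steel loading stand, flat top 150 (x) x 240 (y) mm at 62 mm above the table (2 mm above the incubator's deck); origin at the centre of its underside. It stands off the incubator's -y end, with an open gap of 65 to 100 mm between them, as deep as the table.
- tray: Loose steel tray, 110 (x) x 200 (y) mm, low 20 mm walls; origin at the centre of its underside, +y its leading end (towards the incubator), floor 3 mm thick. About 0.33 kg empty, 0.7 to 0.97 kg loaded; it may be front-heavy.
- tray_grip (a point): Grip point in the tray's only handle, an upright steel plate 60 (x) x 10 (y) x 50 (z) mm standing at the tray's trailing (-y) end, centred 95 mm behind the tray's origin; the point is 34 mm above the tray's underside, 16 mm below the plate's top. Can be pinched from above along the tray's y.
- jar: Heavy white stoneware jar with cap in the tray, 42 mm across, 52 mm high, about 0.4 kg; origin at the centre of its underside. It and the two beakers stand in any order in the tray's three places.
- beaker_a: Small open glass beaker in the tray, 42 mm across, 45 mm high; origin under its centre.
- beaker_b: Second such beaker in the tray; origin under its centre.
- mortar: Bystander: white mortar, 72 mm across, 45 mm high; origin under its centre.
- petri_dish: Bystander: flat glass dish, 90 mm across, 16 mm high; origin under its centre.
- wash_bottle: Bystander: white bottle, 60 mm across, 160 mm high; origin under its centre.
- measuring_cup: Bystander: clear cup, 80 mm across, 100 mm high; origin under its centre.
- spatula: Bystander: spatula lying flat, 200 mm long; origin under its middle.
- sample_box: Bystander: cardboard box 90 x 60 x 35 mm; origin under its centre.
- specimen_jar: Bystander: clear jar, 56 mm across, 70 mm high; origin under its centre.
There are look-alikes about, which are no part of the job. What is shaped like the jar but blue or green is not meant.

How it is judged:
On the way, in this order (a step that is already met when the one before it is completed fails the run):
1. the release key has been pressed and the cover has popped up (value of joint cover above 0.08 rad).
2. the cover is swung fully open (at least 1.3 rad) and steady, while the tray still waits on its stand (value of joint cover above 1.3 rad and velocity of joint cover between -0.08 and 0.08 rad/s and y of tray in the frame of incubator below -0.2 m), for 0.3 s.
3. with the cover still open, the tray has been slid across and is home on the deck with its load standing in it (value of joint cover above 1.1 rad and x of tray in the frame of incubator between -0.013 and 0.014 m and y of tray in the frame of incubator between -0.004 and 0.014 m and z of tray in the frame of incubator between 0.055 and 0.065 m and angle between the y axis of tray and the y axis of incubator, either way round below 0.1 rad and angle between tray's own z axis and vertical below 0.04 rad and z of jar in the frame of tray between -0.003 and 0.012 m and angle between each of jar, beaker_a, beaker_b's own z axis and vertical below 0.15 rad and horizontal distance between each of jar, beaker_a, beaker_b and tray below 0.1 m and z of beaker_a in the frame of tray between -0.003 and 0.012 m and z of beaker_b in the frame of tray between -0.003 and 0.012 m), for 0.2 s.
4. the cover is shut and latched (value of joint cover below 0.045 rad and x of tray in the frame of incubator between -0.013 and 0.014 m and y of tray in the frame of incubator between -0.004 and 0.014 m and z of tray in the frame of incubator between 0.055 and 0.065 m and angle between the y axis of tray and the y axis of incubator, either way round below 0.1 rad and angle between tray's own z axis and vertical below 0.04 rad), for 0.2 s.
At the end, for the whole second after the job is handed in: Cover shut and latched (below 0.045 rad); tray flat on the deck, leading end within 12 mm of the end stop, centred within 13 mm, square within 0.10 rad; jar and beakers upright (within 0.15 rad) on the tray floor; all released and at rest (all of step 4 and value of joint release below 0.1 rad and velocity of joint cover between -0.08 and 0.08 rad/s and z of jar in the frame of tray between -0.003 and 0.012 m and angle between each of jar, beaker_a, beaker_b's own z axis and vertical below 0.15 rad and horizontal distance between each of jar, beaker_a, beaker_b and tray below 0.1 m and z of beaker_a in the frame of tray between -0.003 and 0.012 m and z of beaker_b in the frame of tray between -0.003 and 0.012 m and linear speed of each of tray, jar, beaker_a, beaker_b below 0.02 m/s); the robot touches nothing.
It fails at once if the tray sags or tips by more than 0.10 rad or falls into the gap (angle between tray's own z axis and vertical above 0.1 rad or height (world z) of tray below 0.04 m).
It fails at once if the tray is lifted more than 25 mm above the stand's top (height (world z) of tray above 0.087 m).
It fails at once if the jar or a beaker is tipped over (more than 0.5 rad) (angle between any of jar, beaker_a, beaker_b's own z axis and vertical above 0.5 rad).
It fails at once if the cover is slammed (closing faster than 2.5 rad/s) (velocity of joint cover below -2.5 rad/s).
It fails at once if a bystander is moved by more than 30 mm (distance of any of mortar, petri_dish, wash_bottle, measuring_cup, spatula, sample_box, specimen_jar from where it was at the start of the episode above 0.03 m).
It also fails if it takes over 72 s, if anything falls off the work surface, if the arm or the gripper's body presses on something with over 40 N, if the wrist force passes 120 N, or if a joint passes its speed limit or range.

## Robot

A 6-joint arm with a two-finger parallel gripper is mounted at the origin on the work surface. World frame = base frame: x ahead of the robot, y to its left, z up, the work surface at z = 0. Lengths are in m, angles in rad, forces in N, time in s.
With the tool pointing down it reaches from about 0.35 to 0.975 m from the base axis. Payload 7.1 kg.
Tool frame: the origin (TCP) lies at the centre of the arm's flange, where the gripper is bolted on; the fingertips stand 182 mm ahead of it and the grasp point (between the pads) lies 163 mm ahead of it; z points along the fingers, y is the line along which they close (so a half turn about z gives the same grasp; the last joint's range is limited). The gripper opens to 88 mm and grips with 3 to 60 N. Pads are 20 mm wide; open, the fingers measure 115 mm over their backs; the gripper's body (75 mm by 178 mm) begins 61 mm behind the grasp point.
Start: joints at [1.135, 0.423, 1.63, -0, 1.089, -0.019], TCP at [0.253, 0.571, 0.405] pointing down, gripper open.
Joint ranges: [-3, 3], [-0.9, 2.11], [0.09, 2.58], [-1.31, 4.45], [0.11, 2.69], [-2.54, 2.54]. Speed limits (rad/s): [2.39, 2.39, 3.01, 3.14, 3.14, 3.14].

## Interface

Orientations are given as a 3x3 rotation matrix whose columns are the frame's x, y, z axes.
In Python, from workcell import sensors, vision, order gives the robot as it stands.
- The arm moves only by the tool carry_out, never from a script. Its argument "plan" is a list of rows, each a list of 3 entries, a list of its own where there are three numbers: the shift along the tool's x, y, z in m, then the turn, a rotation vector about the tool's x, y, z in degrees, then the finger opening in m, from 0 to 0.0878. In form: [[[dx, dy, dz], [rx, ry, rz], gripper], ...]. A call has exactly 5 rows; each row is the pose to reach, as a shift and turn from the pose commanded when the call began, along the tool's axes at that moment; what a row does not reach only later rows make up. A row lasts 1/10 s, in which the tool goes at most 50 mm and 8.59 degrees, less where a joint would pass 70% of its speed; a pose out of reach is approached as far as the arm can. A call with a gripper value outside its range is refused whole. The fingers move at their own pace and stop on an object; the grip force is fixed at half the most. Time passes only in rows, so rows that repeat a pose let the fingers close, or fill a call up. It gives the time, the measured TCP pose, the force, the opening and the grip force at its end, in the units of the state.
- sensors.observe(): the state, without advancing time (a new reading comes with each control period).
- vision.grab_frame(name): name is "scene" or "top" or "wrist"; returns the picture (400x640x3 uint8, blue, green, red); there is no depth.
- vision.get_calibration(name): a dict with "intrinsics" (3x3 intrinsics, pixels), "k1" (the pictures are not rectified: a ray, as slopes to the right and down, at radius r is drawn at 1 + k1 r^2 times it, then the intrinsics apply), "extrinsics" (4x4, takes a point from world to camera coordinates). Camera axes: x right, y down, z forward; pixel columns grow to the right and rows downward; lengths in m; the calibration is good to about 2 mm. A picture is of the moment at which its call begins: read the wrist's pose just before it. get_calibration takes no time and is no camera call; for the wrist camera it gives the pose at the moment of the call.
- order.sign_off(): hands the job in; it is judged then, once.
The state is a dict: "t": time; "q": joint angles; "qvel": joint speeds; "tau": joint torques, N m; "position": TCP position; "tcp_rot": TCP orientation; "force": force on the tool from outside, world axes, zero at the start; "torque": the same for the moment, N m; "gripper_width": finger opening in m; "gripper_force": force on a finger pad.
Only numpy, scipy, OpenCV 4.12 (cv2) and the standard library are available. Lean on these libraries where they do the work, as an engineer would, in place of code of your own. Each camera call takes 0.05 s, during which the arm holds its last target. There are 200 camera calls.

## Working session

There is one attempt and no reset: what is moved stays moved. The work goes in short steps, Python scripts to look and compute and a tool call to move; the robot and the scene stay as the last step left them, time stands still between calls to the robot, and variables do not carry over. Pictures are saved under pics/ and viewed, at most 10 in all, crops included, and the job is handed in when it is done.

Besides the shell and the picture viewer there is one more tool, called after "Request:" by a JSON object that holds its "method" and its "body". carry_out: Moves the arm, as the interface text tells. Its arguments: {"type":"object","properties":{"plan":{"type":"array","items":{"type":"array"}}},"required":["plan"]}

```bash
ls; mkdir -p pics
python3 - <<'E'
from workcell import sensors, vision
import cv2,numpy as np
np.set_printoptions(precision=4,suppress=True)
for n in ("scene","top"):
    cv2.imwrite(f"pics/{n}0.png",vision.grab_frame(n)); c=vision.get_calibration(n); print(n,c)
s=sensors.observe();print(s['t'],s['position'],s['tcp_rot'],s['force'])
E
```

```text
pics
scene {'intrinsics': array([[389.8892,   0.    , 321.4417],
       [  0.    , 389.8892, 201.1205],
       [  0.    ,   0.    ,   1.    ]]), 'k1': -0.0018379086867116841, 'extrinsics': array([[-0.1413,  0.99  ,  0.0022,  0.1071],
       [ 0.7649,  0.1106, -0.6346, -0.3676],
       [-0.6285, -0.088 , -0.7729,  1.4209],
       [ 0.    ,  0.    ,  0.    ,  1.    ]])}
top {'intrinsics': array([[388.0909,   0.    , 317.8692],
       [  0.    , 388.0909, 198.5662],
       [  0.    ,   0.    ,   1.    ]]), 'k1': -0.06983338850988058, 'extrinsics': array([[-0.0251, -0.9997,  0.0055, -0.0284],
       [-0.9933,  0.0244, -0.1129,  0.584 ],
       [ 0.1127, -0.0083, -0.9936,  1.1887],
       [ 0.    ,  0.    ,  0.    ,  1.    ]])}
0.1 [0.2529 0.5713 0.404 ] [[-0.9144  0.4048 -0.0006]
 [ 0.4048  0.9144 -0.0012]
 [ 0.     -0.0014 -1.    ]] [-0.6878 -0.0155  0.052 ]
```

View pics/scene0.png

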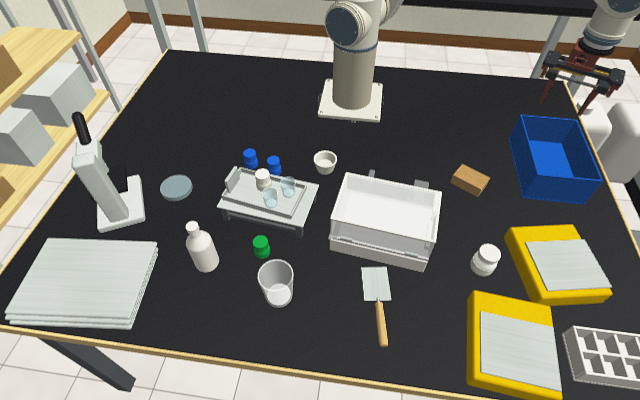

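View pics/top0.png

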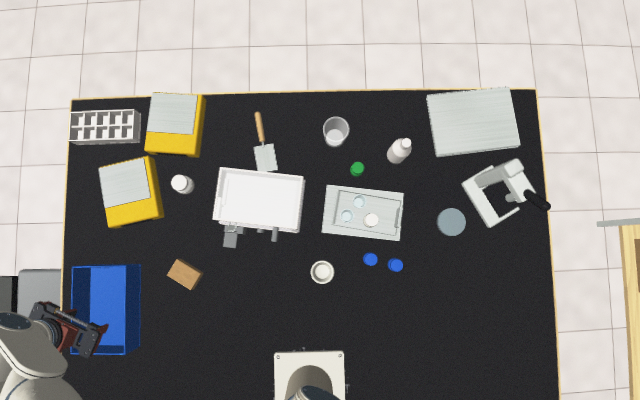

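The scene view shows the closed incubator at (387,220) with its key side towards the robot, and the stand with the tray at (268,195). In the top view the incubator is at (258,200), the key at (231,240) and the tray handle at (398,217). The white-capped jar in the tray (372,219 top) is the one meant. The blue ones at (370,259) and (396,265) and the green one at (357,169) are outside the tray and the wrong colour. An enlarged crop will confirm this and let me measure.

```bash
cat > h.py <<'E'
import numpy as np,cv2
from workcell import sensors,vision
np.set_printoptions(precision=4,suppress=True)
def ray(n,px,c=None):
    c=c or vision.get_calibration(n);K=c['intrinsics'];E=c['extrinsics']
    d=np.array([(px[0]-K[0,2])/K[0,0],(px[1]-K[1,2])/K[1,1]]);u=d.copy()
    for _ in range(20): u=d/(1+c['k1']*(u@u))
    R=E[:3,:3]; return -R.T@E[:3,3], R.T@np.array([u[0],u[1],1])
def onz(n,px,z,c=None):
    o,d=ray(n,px,c);return o+d*(z-o[2])/d[2]
def proj(n,P,c=None):
    c=c or vision.get_calibration(n);E=c['extrinsics'];p=E[:3,:3]@np.asarray(P)+E[:3,3];u=p[:2]/p[2]
    u=u*(1+c['k1']*(u@u));K=c['intrinsics'];return np.array([K[0,0]*u[0]+K[0,2],K[1,1]*u[1]+K[1,2]])
E
python3 - <<'E'
import cv2,numpy as np
a=cv2.imread('pics/top0.png')[160:255,205:410]
a=cv2.resize(a,None,fx=3.9,fy=3.9,interpolation=cv2.INTER_CUBIC)
cv2.imwrite('pics/c0.png',a);print(a.shape)
E
```

```text
(370, 800, 3)
```

View pics/c0.png

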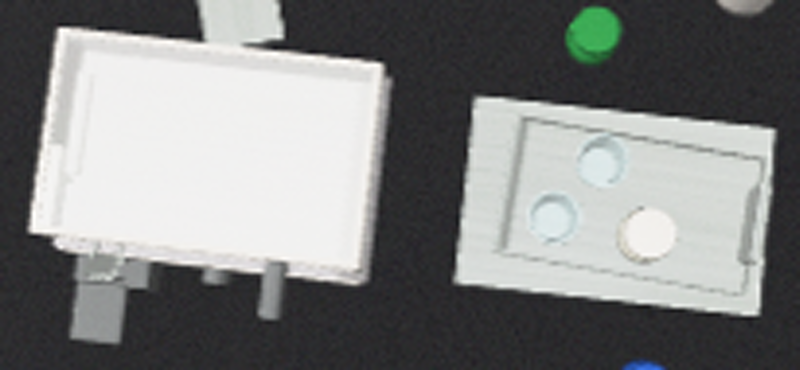

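In the crop the tray holds the white jar (648,233) and two clear beakers (600,160) and (553,217). The handle plate is at (750,222), the key pad at (98,313) and the cover handle fin at (271,290). The blue and green jars are outside, so the white one is the right one.

Run:
```python
from h import *
def C(x,y,z): return onz('top',((x+.5)/3.9-.5+205,(y+.5)/3.9-.5+160),z)
def box(n,ps,z):
    P=np.array([C(x,y,z)[:2] for x,y in ps]);print(n,'\n',P,'c',P.mean(0));
    for i in range(4):
        d=P[(i+1)%4]-P[i];print('  len %.4f ang %.2f'%(np.linalg.norm(d),np.degrees(np.arctan2(d[1],d[0]))))
    return P.mean(0)
box('stand',[(473,97),(777,128),(758,316),(456,284)],.062)
box('tray',[(522,118),(765,157),(745,296),(503,250)],.082)
box('cover',[(60,28),(385,63),(364,284),(54,248)],.130)
pad=box('pad',[(78,283),(127,288),(121,343),(70,338)],.080)
h=box('handle',[(262,262),(286,262),(280,320),(258,318)],.116)
tg=C(752,222,.112);print('traygrip',tg)
```

```text
stand 
 [[ 0.6229 -0.0685]
 [ 0.5923 -0.309 ]
 [ 0.4445 -0.2868]
 [ 0.4757 -0.0512]] c [ 0.5339 -0.1789]
  len 0.2424 ang -97.24
  len 0.1495 ang 171.45
  len 0.2377 ang 82.46
  len 0.1482 ang -6.71
tray 
 [[ 0.6025 -0.1056]
 [ 0.5674 -0.2938]
 [ 0.4602 -0.2732]
 [ 0.5004 -0.0878]] c [ 0.5326 -0.1901]
  len 0.1915 ang -100.57
  len 0.1092 ang 169.09
  len 0.1897 ang 77.75
  len 0.1036 ang -9.89
cover 
 [[ 0.6729  0.2427]
 [ 0.64   -0.0014]
 [ 0.4757  0.0175]
 [ 0.5076  0.2465]] c [0.574  0.1263]
  len 0.2463 ang -97.68
  len 0.1654 ang 173.44
  len 0.2312 ang 82.08
  len 0.1654 ang -1.34
pad 
 [[0.4829 0.2404]
 [0.4782 0.2024]
 [0.4362 0.2072]
 [0.4409 0.2466]] c [0.4596 0.2242]
  len 0.0382 ang -97.04
  len 0.0423 ang 173.44
  len 0.0397 ang 83.26
  len 0.0425 ang -8.46
handle 
 [[0.4943 0.094 ]
 [0.4938 0.076 ]
 [0.4509 0.0811]
 [0.4527 0.0975]] c [0.4729 0.0872]
  len 0.0179 ang -91.36
  len 0.0433 ang 173.23
  len 0.0165 ang 83.50
  len 0.0417 ang -4.86
traygrip [ 0.5152 -0.2748  0.112 ]
```

Request:
{"method": "carry_out", "body": {"plan": [[[-0.04,-0.028,0.0],[0,0,-4],0.0],[[-0.08,-0.056,0.0],[0,0,-8],0.0],[[-0.12,-0.084,0.0],[0,0,-12],0.0],[[-0.16,-0.112,0.0],[0,0,-16.6],0.0],[[-0.2,-0.14,0.0],[0,0,-16.6],0.0]]}}

```text
t: 0.6
position: [0.3797, 0.3608, 0.4045]
tcp_rot: [[-0.992, 0.124, -0.0], [0.124, 0.992, -0.0], [0.0, -0.0, -1.0]]
force: [1.0, -0.1, 0.6]
gripper_width: 0.0512
gripper_force: 0.0
```

Run:
```python
from h import *
s=sensors.observe();print(s['t'],s['position'],s['tcp_rot'],s['force'],s['gripper_width'])
```

```text
0.6 [0.3797 0.3608 0.4045] [[-0.9923  0.124  -0.0003]
 [ 0.124   0.9923 -0.0003]
 [ 0.0002 -0.0004 -1.    ]] [ 1.0316 -0.0967  0.5934] 0.051179141274594754
```

Request:
{"method": "carry_out", "body": {"plan": [[[-0.025,-0.035,0.0],[0,0,0],0.0],[[-0.06,-0.075,0.0],[0,0,0],0.0],[[-0.096,-0.115,0.0],[0,0,0],0.0],[[-0.096,-0.126,0.02],[0,0,0],0.0],[[-0.096,-0.126,0.04],[0,0,0],0.0]]}}

```text
t: 1.1
position: [0.4593, 0.223, 0.3644]
tcp_rot: [[-0.991, 0.13, 0.001], [0.13, 0.991, 0.0], [-0.001, 0.0, -1.0]]
force: [1.4, 0.2, 0.4]
gripper_width: 0.0116
gripper_force: 0.0
```

Run:
```python
from h import *
s=sensors.observe();print(s['t'],s['position'])
c=vision.get_calibration('wrist');np.save('w1.npy',c);cv2.imwrite('pics/w1.png',vision.grab_frame('wrist'))
R=np.array([[.9919,.1271],[-.1271,.9919]])
for p in [(-133,75,80),(-102,-60,103),(-75,-122,130)]:
    P=np.r_[np.array([.58,.1335])+R@np.array(p[:2])/1e3,p[2]/1e3];print(P,proj('wrist',P,c))
```

```text
1.1 [0.4593 0.223  0.3644]
[0.4576 0.2248 0.08  ] [321.8844 195.2701]
[0.4712 0.087  0.103 ] [177.5234 234.2568]
[0.4901 0.022  0.13  ] [ 99.2983 274.2791]
```

View pics/w1.png

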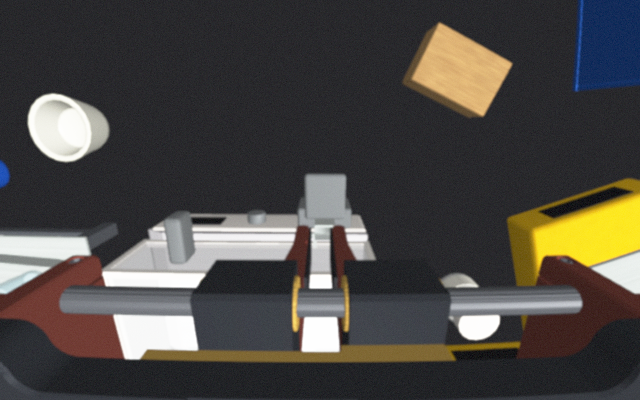

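The wrist view shows the pad at (325,197) and the fin at (179,238), each within a few pixels of the prediction, so the incubator model holds. Pressing the key now.

Request:
{"method": "carry_out", "body": {"plan": [[[0,0,0.05],[0,0,0],0.0],[[0,0,0.09],[0,0,0],0.0],[[0,0,0.105],[0,0,0],0.0],[[0,0,0.112],[0,0,0],0.0],[[0,0,0.118],[0,0,0],0.0]]}}

```text
t: 1.65
position: [0.4544, 0.2255, 0.2477]
tcp_rot: [[-0.992, 0.128, -0.014], [0.128, 0.992, -0.003], [0.014, -0.005, -1.0]]
force: [-41.9, -1.3, 104.2]
gripper_width: 0.0004
gripper_force: 56.2
```

Request:
{"method": "carry_out", "body": {"plan": [[[0,0,0],[0,0,0],0.0],[[0,0,-0.04],[0,0,0],0.0],[[0,0,-0.09],[0,0,0],0.03],[[0,0,-0.14],[0,0,0],0.05],[[0,-0.04,-0.17],[0,0,0],0.05]]}}

```text
t: 2.15
position: [0.4545, 0.1882, 0.4211]
tcp_rot: [[-0.992, 0.123, 0.006], [0.123, 0.992, 0.003], [-0.006, 0.004, -1.0]]
force: [0.7, -0.8, 0.4]
gripper_width: 0.0207
gripper_force: 0.0
```

Run:
```python
from h import *
s=sensors.observe();print(s['t'],s['position'],s['tcp_rot'])
cv2.imwrite('pics/s1.png',cv2.resize(vision.grab_frame('scene')[130:290,300:480],None,fx=3.2,fy=3.2,interpolation=cv2.INTER_CUBIC))
R=np.array([[.9919,.1271],[-.1271,.9919]])
for th in (0,.2,.35,.5):
    a=th; v=np.array([-180,41.]);x=78+v[0]*np.cos(a)+v[1]*np.sin(a);z=62+v[1]*np.cos(a)-v[0]*np.sin(a)
    P=np.r_[np.array([.58,.1335])+R@np.array([x,-60])/1e3,z/1e3];q=proj('scene',P);print(th,P,(q-[300,130])*3.2)
```

```text
2.15 [0.4545 0.1882 0.4211] [[-0.9924  0.1227  0.0061]
 [ 0.1227  0.9924  0.0031]
 [-0.0057  0.0038 -1.    ]]
0 [0.4712 0.087  0.103 ] [221.0567 151.9142]
0.2 [0.4828 0.0855 0.1379] [222.4637 132.6275]
0.35 [0.496  0.0838 0.1622] [222.2665 122.9127]
0.5 [0.5126 0.0817 0.1843] [220.8981 117.8856]
```

View pics/s1.png

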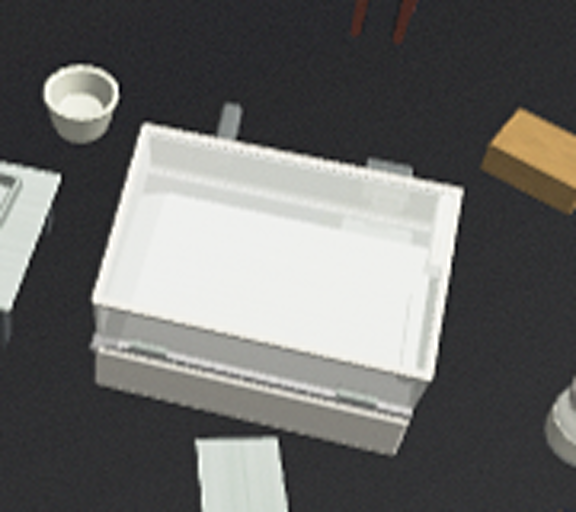

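The crop shows the cover raised: the fin spans (233,103) to (228,138) and the cover's front rim stands above the base. I'll get the angle from the fin tip.

Run:
```python
from h import *
R=np.array([[.9919,.1271],[-.1271,.9919]])
def pt(v,y,a):
    x=78+v[0]*np.cos(a)+v[1]*np.sin(a);z=62+v[1]*np.cos(a)-v[0]*np.sin(a)
    return np.r_[np.array([.58,.1335])+R@np.array([x,y])/1e3,z/1e3]
for th in (0,.1,.2,.25,.3,.35,.4,.45,.5):
    print(th,pt((-180,41),-60,th),*[((proj('scene',pt(v,y,th))-[300,130])*3.2).round() for v,y in (((-198,54),-60),((-198,28),-60),((-153,54),-60),((-153,68),-122),((-153,68),122),((0,68),-122),((0,68),122))])
```

```text
0 [0.4712 0.087  0.103 ] [227. 126.] [224. 147.] [216. 165.] [143. 138.] [448. 199.] [ 95. 284.] [431. 358.]
0.1 [0.4762 0.0863 0.1208] [228. 115.] [225. 134.] [217. 157.] [141. 131.] [452. 193.] [ 92. 291.] [430. 366.]
0.2 [0.4828 0.0855 0.1379] [228. 105.] [226. 123.] [216. 152.] [139. 127.] [456. 190.] [ 90. 299.] [429. 375.]
0.25 [0.4868 0.0849 0.1463] [228. 101.] [226. 118.] [216. 150.] [138. 125.] [457. 189.] [ 89. 303.] [428. 379.]
0.3 [0.4912 0.0844 0.1544] [228.  98.] [227. 114.] [216. 148.] [137. 124.] [459. 188.] [ 88. 307.] [427. 384.]
0.35 [0.496  0.0838 0.1622] [228.  95.] [227. 110.] [215. 147.] [136. 124.] [460. 188.] [ 86. 312.] [427. 389.]
0.4 [0.5011 0.0831 0.1699] [227.  93.] [227. 106.] [215. 147.] [134. 124.] [462. 189.] [ 85. 316.] [426. 393.]
0.45 [0.5067 0.0824 0.1772] [227.  91.] [226. 103.] [214. 147.] [133. 125.] [463. 190.] [ 84. 321.] [425. 398.]
0.5 [0.5126 0.0817 0.1843] [226.  90.] [226. 101.] [213. 147.] [131. 126.] [464. 192.] [ 83. 325.] [424. 403.]
```

Request:
{"method": "carry_out", "body": {"plan": [[[-0.02,-0.045,0],[0,0,0],0.05],[[-0.044,-0.09,0],[0,0,0],0.05],[[-0.044,-0.096,0.04],[0,0,0],0.05],[[-0.044,-0.096,0.08],[0,0,0],0.05],[[-0.044,-0.096,0.113],[0,0,0],0.05]]}}

```text
t: 2.7
position: [0.4845, 0.0844, 0.3024]
tcp_rot: [[-0.992, 0.128, -0.0], [0.128, 0.992, -0.0], [0.0, -0.0, -1.0]]
force: [-0.1, 1.1, 0.4]
gripper_width: 0.05
gripper_force: 0.0
```

Request:
{"method": "carry_out", "body": {"plan": [[[0,0,0],[0,0,0],0.03],[[0,0,0],[0,0,0],0.0],[[0,0,0],[0,0,0],0.0],[[0,0,0],[0,0,0],0.0],[[0,0,0],[0,0,0],0.0]]}}

```text
t: 3.2
position: [0.4857, 0.0865, 0.3054]
tcp_rot: [[-0.992, 0.129, 0.004], [0.129, 0.992, 0.004], [-0.003, 0.005, -1.0]]
force: [0.2, 11.8, 3.1]
gripper_width: 0.0157
gripper_force: 30.0
```

Request:
{"method": "carry_out", "body": {"plan": [[[-0.012,0.002,-0.021],[0,0,0],0.0],[[-0.027,0.002,-0.041],[0,0,0],0.0],[[-0.044,0.002,-0.058],[0,0,0],0.0],[[-0.063,0.002,-0.073],[0,0,0],0.0],[[-0.084,0.002,-0.085],[0,0,0],0.0]]}}

```text
t: 3.7
position: [0.5681, 0.0762, 0.3895]
tcp_rot: [[-0.992, 0.127, -0.002], [0.127, 0.992, 0.0], [0.002, -0.0, -1.0]]
force: [1.1, 0.7, -11.1]
gripper_width: 0.0154
gripper_force: 30.0
```

Request:
{"method": "carry_out", "body": {"plan": [[[-0.0225,0,-0.009],[0,0,0],0.0],[[-0.046,0,-0.0155],[0,0,0],0.0],[[-0.07,0,-0.0185],[0,0,0],0.0],[[-0.094,0,-0.0185],[0,0,0],0.0],[[-0.116,0,-0.0155],[0,0,0],0.0]]}}

```text
t: 4.2
position: [0.6836, 0.0608, 0.4055]
tcp_rot: [[-0.992, 0.127, -0.002], [0.127, 0.992, -0.001], [0.001, -0.002, -1.0]]
force: [-4.2, -4.5, 1.8]
gripper_width: 0.016
gripper_force: 30.0
```

Request:
{"method": "carry_out", "body": {"plan": [[[0,0,0],[0,0,0],0.0],[[0,0,0],[0,0,0],0.03],[[0,0,0],[0,0,0],0.05],[[0,0,-0.03],[0,0,0],0.05],[[0,0,-0.07],[0,0,0],0.06]]}}

```text
t: 4.7
position: [0.6822, 0.0621, 0.4728]
tcp_rot: [[-0.992, 0.126, -0.005], [0.126, 0.992, 0.0], [0.005, -0.0, -1.0]]
force: [0.3, 0.1, -0.1]
gripper_width: 0.0443
gripper_force: 0.0
```

Request:
{"method": "carry_out", "body": {"plan": [[[0.016,-0.044,0],[0,0,0],0.07],[[0.031,-0.088,0],[0,0,0],0.07],[[0.046,-0.132,0],[0,0,1],0.07],[[0.062,-0.176,0],[0,0,2],0.07],[[0.078,-0.22,0],[0,0,4],0.07]]}}

```text
t: 5.2
position: [0.5765, -0.1474, 0.4748]
tcp_rot: [[-0.981, 0.196, 0.001], [0.196, 0.981, 0.0], [-0.001, 0.0, -1.0]]
force: [0.6, -0.7, 0.1]
gripper_width: 0.0696
gripper_force: 0.0
```

Request:
{"method": "carry_out", "body": {"plan": [[[0.014,-0.045,0],[0,0,0],0.07],[[0.03,-0.09,0],[0,0,0],0.07],[[0.036,-0.142,0.02],[0,0,0],0.07],[[0.036,-0.142,0.06],[0,0,0],0.07],[[0.036,-0.142,0.1],[0,0,0],0.07]]}}

```text
t: 5.7
position: [0.514, -0.2801, 0.3744]
tcp_rot: [[-0.98, 0.198, 0.003], [0.198, 0.98, -0.001], [-0.003, -0.001, -1.0]]
force: [0.4, 0.1, -1.3]
gripper_width: 0.07
gripper_force: 0.0
```

Run:
```python
from h import *
s=sensors.observe();print(s['t'],s['position'],s['tcp_rot'])
c=vision.get_calibration('wrist');np.save('w2.npy',c);w=vision.grab_frame('wrist');t=vision.grab_frame('top')
cv2.imwrite('pics/t2raw.png',t);cv2.imwrite('pics/w2.png',w)
t=cv2.resize(t[160:255,205:410],(640,297),interpolation=cv2.INTER_CUBIC)
o=np.vstack([t,w[:300]]);cv2.imwrite('pics/m2.png',o);print(o.shape)
```

```text
5.7 [ 0.514  -0.2801  0.3744] [[-0.9802  0.1982  0.003 ]
 [ 0.1982  0.9802 -0.0013]
 [-0.0032 -0.0007 -1.    ]]
(597, 640, 3)
```

View pics/m2.png

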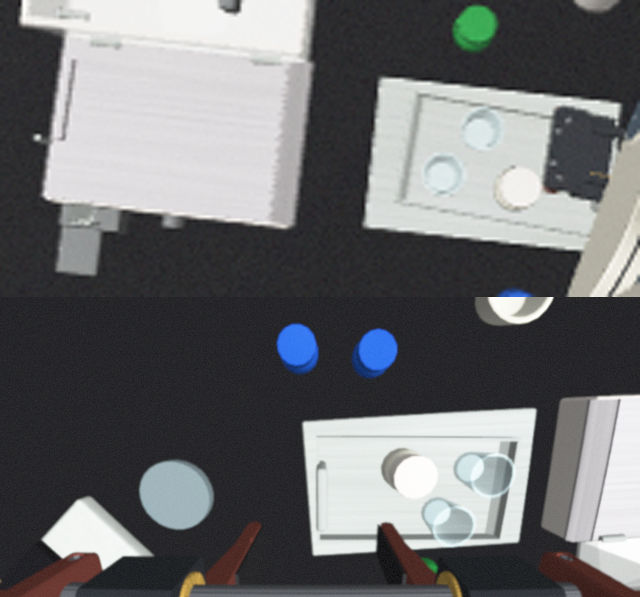

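The top part shows the cover standing open and the deck clear. In the wrist part the handle plate's top edge is at (322,461–537), the tray wall corners at about (317,435), (518,441), (505,537), (320,540), and the stand corners at (303,423), (536,408), (521,543), (315,555). Jar and beakers are upright.

Run:
```python
from h import *
c=np.load('w2.npy',allow_pickle=True).item()
def box(n,P):
    P=np.array(P);print(n,P.round(4).tolist(),'c',P.mean(0))
    print([(round(np.linalg.norm(d),4),round(np.degrees(np.arctan2(d[1],d[0])),2)) for d in (P[(i+1)%len(P)]-P[i] for i in range(len(P)))])
W=lambda x,y,z:onz('wrist',(x,y-297),z,c)[:2]
s=205/640
T=lambda x,y,z:onz('top',((x+.5)*s-.5+205,(y+.5)*95/297-.5+160),z)[:2]
box('stand',[W(*p,.062) for p in ((303,423),(536,408),(521,543),(315,555))])
box('tray',[W(*p,.082) for p in ((317,435),(518,441),(505,537),(320,540))])
box('plate',[W(322,461,.112),W(322,537,.112)])
box('standT',[T(*p,.062) for p in ((381,77),(621,103),(604,250),(363,226))])
box('deckT',[T(*p,.060) for p in ((65,40),(312,62),(296,227),(44,198))])
# inc origin from end stop pin etc
box('bumps',[T(162,0,0)]*1)
box('jar',[T(519,186,.117)]);box('bk',[T(483,128,.11)]);box('bk',[T(443,172,.11)])
```

```text
stand [[0.4458, -0.2843], [0.4764, -0.0489], [0.6261, -0.0655], [0.5923, -0.3024]] c [ 0.5352 -0.1753]
[(np.float64(0.2374), np.float64(82.6)), (np.float64(0.1505), np.float64(-6.33)), (np.float64(0.2393), np.float64(-98.1)), (np.float64(0.1476), np.float64(172.98))]
tray [[0.459, -0.2724], [0.5022, -0.0819], [0.6025, -0.0967], [0.5659, -0.2911]] c [ 0.5324 -0.1855]
[(np.float64(0.1953), np.float64(77.24)), (np.float64(0.1014), np.float64(-8.42)), (np.float64(0.1978), np.float64(-100.67)), (np.float64(0.1085), np.float64(170.06))]
plate [[0.4796, -0.2719], [0.5495, -0.2859]] c [ 0.5145 -0.2789]
[(np.float64(0.0713), np.float64(-11.33)), (np.float64(0.0713), np.float64(168.67))]
standT [[0.6235, -0.071], [0.5919, -0.3081], [0.4477, -0.2843], [0.4773, -0.0494]] c [ 0.5351 -0.1782]
[(np.float64(0.2392), np.float64(-97.6)), (np.float64(0.1461), np.float64(170.62)), (np.float64(0.2368), np.float64(82.83)), (np.float64(0.1478), np.float64(-8.41))]
deckT [[0.6688, 0.2427], [0.6405, -0.0031], [0.478, 0.016], [0.5121, 0.2632]] c [0.5749 0.1297]
[(np.float64(0.2474), np.float64(-96.59)), (np.float64(0.1636), np.float64(173.29)), (np.float64(0.2495), np.float64(82.14)), (np.float64(0.1581), np.float64(-7.44))]
bumps [[0.72, 0.1545]] c [0.72   0.1545]
[(np.float64(0.0), np.float64(0.0))]
jar [[0.5093, -0.1955]] c [ 0.5093 -0.1955]
[(np.float64(0.0), np.float64(0.0))]
bk [[0.5653, -0.1645]] c [ 0.5653 -0.1645]
[(np.float64(0.0), np.float64(0.0))]
bk [[0.5247, -0.1253]] c [ 0.5247 -0.1253]
[(np.float64(0.0), np.float64(0.0))]
```

Request:
{"method": "carry_out", "body": {"plan": [[[0,0,0.04],[0,0,0],0.055],[[0,0,0.08],[0,0,0],0.05],[[0,0,0.1],[0,0,0],0.05],[[0,0,0.115],[0,0,0],0.05],[[0,0,0.115],[0,0,0],0.05]]}}

```text
t: 6.3
position: [0.5154, -0.2785, 0.259]
tcp_rot: [[-0.981, 0.195, -0.001], [0.195, 0.981, 0.001], [0.001, 0.0, -1.0]]
force: [0.6, 0.1, 0.8]
gripper_width: 0.05
gripper_force: 0.0
```

Request:
{"method": "carry_out", "body": {"plan": [[[0,0,0],[0,0,0],0.035],[[0,0,0],[0,0,0],0.02],[[0,0,0],[0,0,0],0.01],[[0,0,0],[0,0,0],0.0],[[0,0,0],[0,0,0],0.0]]}}

```text
t: 6.8
position: [0.5152, -0.2791, 0.2597]
tcp_rot: [[-0.981, 0.196, 0.001], [0.196, 0.981, -0.0], [-0.001, -0.0, -1.0]]
force: [0.8, -0.0, 0.1]
gripper_width: 0.0133
gripper_force: 0.0
```

Run:
```python
from h import *
s=sensors.observe();print(s['t'],s['position'],s['tcp_rot'],s['force'],s['torque'],s['gripper_width'])
```

```text
6.8 [ 0.5152 -0.2791  0.2597] [[-0.9807  0.1957  0.0007]
 [ 0.1957  0.9807 -0.0004]
 [-0.0007 -0.0002 -1.    ]] [ 0.7604 -0.0372  0.148 ] [ 0.045  -0.0256  0.0312] 0.013287728277983699
```

Request:
{"method": "carry_out", "body": {"plan": [[[0,0,0],[0,0,0],0.0],[[0,0,0],[0,0,0],0.0],[[0,0.005,0],[0,0,-0.5],0.0],[[0.0005,0.014,0],[0,0,-1.2],0.0],[[0.001,0.025,0],[0,0,-2],0.0]]}}

```text
t: 7.3
position: [0.5195, -0.2549, 0.2596]
tcp_rot: [[-0.987, 0.161, 0.001], [0.161, 0.987, -0.002], [-0.002, -0.001, -1.0]]
force: [0.2, -5.2, 1.8]
gripper_width: 0.0102
gripper_force: 30.0
```

Request:
{"method": "carry_out", "body": {"plan": [[[0,0.012,0],[0,0,-0.5],0.0],[[0,0.024,0],[0,0,-1],0.0],[[0,0.036,0],[0,0,-1.5],0.0],[[0,0.048,0],[0,0,-2],0.0],[[0,0.06,0],[0,0,-2],0.0]]}}

```text
t: 7.8
position: [0.5291, -0.1952, 0.2596]
tcp_rot: [[-0.992, 0.126, 0.001], [0.126, 0.992, -0.001], [-0.001, -0.001, -1.0]]
force: [-1.6, -6.0, 3.2]
gripper_width: 0.0099
gripper_force: 30.0
```

Run:
```python
from h import *
s=sensors.observe();print(s['t'],s['position'],s['tcp_rot'],s['force'],s['torque'])
t=vision.grab_frame('top');c=vision.get_calibration('wrist');np.save('w3.npy',c);w=vision.grab_frame('wrist')
t=cv2.resize(t[160:255,205:410],(640,297),interpolation=cv2.INTER_CUBIC)
cv2.imwrite('pics/m3.png',np.vstack([t,w[:300]]))
```

```text
7.8 [ 0.5291 -0.1952  0.2596] [[-0.992   0.126   0.001 ]
 [ 0.126   0.992  -0.0014]
 [-0.0012 -0.0013 -1.    ]] [-1.5645 -6.0293  3.2252] [-0.6717  0.2427  0.063 ]
```

View pics/m3.png

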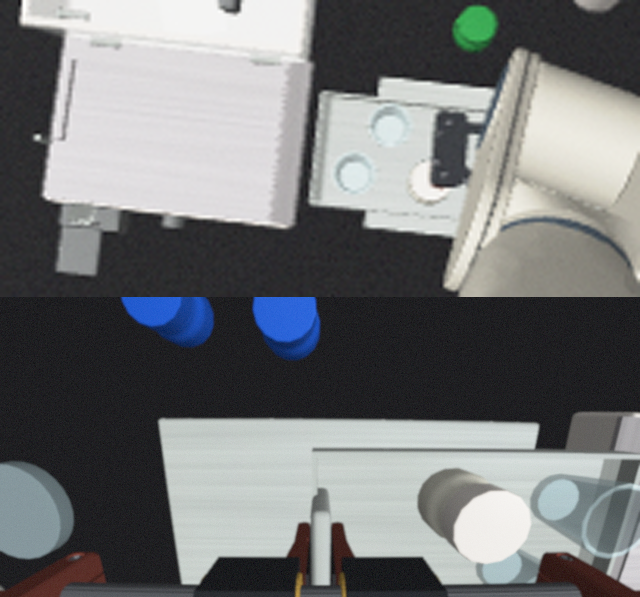

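The tray is level across the gap. Its leading edge runs from (322,92) to (312,205) in the top part, just short of the deck edge. The end-stop bar runs from (72,60) to (63,140), and jar and beakers are upright.

Run:
```python
from h import *
s=205/640
T=lambda x,y,z:onz('top',((x+.5)*s-.5+205,(y+.5)*95/297-.5+160),z)[:2]
R=np.array([[.9919,.1271],[-.1271,.9919]])
I=lambda P:R.T@(P-[.580,.134])
for n,p in dict(stop1=(72,60,.074),stop2=(63,140,.074),d1=(65,40,.062),d2=(312,62,.05),d3=(296,227,.05),d4=(44,198,.06),trayA=(322,92,.082),trayB=(312,205,.082)).items(): print(n,I(T(*p)))
print(I(np.array([.5291,-.1952])))
```

```text
stop1 [0.0531 0.1061]
stop2 [-0.0261  0.1047]
d1 [0.074  0.1186]
d2 [ 0.079  -0.1278]
d3 [-0.086  -0.1295]
d4 [-0.0837  0.1195]
trayA [ 0.0456 -0.1421]
trayB [-0.0641 -0.144 ]
[-0.0086 -0.333 ]
```

Request:
{"method": "carry_out", "body": {"plan": [[[-0.001,0.012,0],[0,0,0],0.0],[[-0.002,0.022,0],[0,0,0],0.0],[[-0.003,0.032,0],[0,0,0],0.0],[[-0.004,0.042,0],[0,0,0],0.0],[[-0.005,0.052,0],[0,0,0],0.0]]}}

```text
t: 8.4
position: [0.5406, -0.1447, 0.2596]
tcp_rot: [[-0.992, 0.126, 0.001], [0.126, 0.992, -0.002], [-0.001, -0.001, -1.0]]
force: [-1.8, -7.1, 5.5]
gripper_width: 0.01
gripper_force: 30.0
```

Request:
{"method": "carry_out", "body": {"plan": [[[-0.0005,0.01,0],[0,0,0],0.0],[[-0.001,0.02,0],[0,0,0],0.0],[[-0.0015,0.03,0],[0,0,0],0.0],[[-0.002,0.041,0],[0,0,0],0.0],[[-0.002,0.052,0],[0,0,0],0.0]]}}

```text
t: 8.9
position: [0.5493, -0.0934, 0.2597]
tcp_rot: [[-0.992, 0.126, 0.001], [0.126, 0.992, -0.002], [-0.001, -0.002, -1.0]]
force: [-0.9, -6.9, 7.0]
gripper_width: 0.0099
gripper_force: 30.0
```

Request:
{"method": "carry_out", "body": {"plan": [[[0,0.011,0],[0,0,0],0.0],[[0,0.022,0],[0,0,0],0.0],[[0,0.033,0],[0,0,0],0.0],[[0,0.044,0],[0,0,0],0.0],[[0,0.055,0],[0,0,0],0.0]]}}

```text
t: 9.4
position: [0.5552, -0.0379, 0.2582]
tcp_rot: [[-0.992, 0.127, -0.002], [0.127, 0.992, 0.0], [0.002, -0.0, -1.0]]
force: [-0.8, 0.5, -7.2]
gripper_width: 0.0099
gripper_force: 30.0
```

Request:
{"method": "carry_out", "body": {"plan": [[[0,0.011,0],[0,0,0],0.0],[[0,0.022,0],[0,0,0],0.0],[[0,0.033,0.0],[0,0,0],0.0],[[0,0.044,0.0],[0,0,0],0.0],[[0,0.055,0.0],[0,0,0],0.0]]}}

```text
t: 9.9
position: [0.5628, 0.0173, 0.2589]
tcp_rot: [[-0.992, 0.126, -0.001], [0.126, 0.992, -0.0], [0.001, -0.0, -1.0]]
force: [0.1, 0.1, -8.4]
gripper_width: 0.0099
gripper_force: 30.0
```

Run:
```python
from h import *
s=sensors.observe();print(s['t'],s['position'],s['tcp_rot'],s['force'],s['torque'])
w=vision.grab_frame('wrist');cv2.imwrite('pics/w4.png',w)
```

```text
9.9 [0.5628 0.0173 0.2589] [[-0.992   0.1264 -0.0006]
 [ 0.1264  0.992  -0.    ]
 [ 0.0006 -0.0001 -1.    ]] [ 0.0516  0.1457 -8.3999] [-0.6973  0.0175 -0.0321]
```

Request:
{"method": "carry_out", "body": {"plan": [[[-0.001,0.008,0],[0,0,0],0.0],[[-0.001,0.016,0],[0,0,0],0.0],[[-0.001,0.022,0.0],[0,0,0],0.0],[[-0.001,0.025,0.001],[0,0,0],0.0],[[-0.001,0.027,0.002],[0,0,0],0.0]]}}

```text
t: 10.45
position: [0.5674, 0.0429, 0.2576]
tcp_rot: [[-0.992, 0.126, 0.0], [0.126, 0.992, -0.0], [-0.0, -0.0, -1.0]]
force: [-3.4, -6.9, 4.5]
gripper_width: 0.01
gripper_force: 30.0
```

Request:
{"method": "carry_out", "body": {"plan": [[[0,0.001,0],[0,0,0],0.0],[[0,0.002,0],[0,0,0],0.0],[[0,0.003,0],[0,0,0],0.0],[[0,0.004,0],[0,0,0],0.0],[[0,0.004,0],[0,0,0],0.0]]}}

```text
t: 10.95
position: [0.568, 0.0468, 0.2576]
tcp_rot: [[-0.992, 0.127, 0.001], [0.127, 0.992, -0.0], [-0.001, 0.0, -1.0]]
force: [-0.6, -4.7, 0.6]
gripper_width: 0.0097
gripper_force: 30.0
```

Request:
{"method": "carry_out", "body": {"plan": [[[0,0.001,0],[0,0,0],0.0],[[0,0.002,0],[0,0,0],0.0],[[0,0.003,0],[0,0,0],0.0],[[0,0.004,0],[0,0,0],0.0],[[0,0.004,0],[0,0,0],0.0]]}}

```text
t: 11.45
position: [0.5681, 0.0492, 0.2576]
tcp_rot: [[-0.992, 0.127, -0.0], [0.127, 0.992, -0.003], [0.0, -0.003, -1.0]]
force: [-2.4, -16.5, 3.9]
gripper_width: 0.0095
gripper_force: 30.0
```

Request:
{"method": "carry_out", "body": {"plan": [[[0,-0.002,0],[0,0,0],0.0],[[0,-0.002,0],[0,0,0],0.02],[[0,-0.002,0],[0,0,0],0.035],[[0,-0.002,0],[0,0,0],0.04],[[0,-0.002,0],[0,0,0],0.04]]}}

```text
t: 11.95
position: [0.5681, 0.0492, 0.2572]
tcp_rot: [[-0.992, 0.126, 0.0], [0.126, 0.992, 0.0], [-0.0, 0.0, -1.0]]
force: [-0.1, 0.5, 0.6]
gripper_width: 0.0378
gripper_force: 0.0
```

Request:
{"method": "carry_out", "body": {"plan": [[[0,0,-0.02],[0,0,0],0.04],[[0,0,-0.06],[0,0,0],0.04],[[0,0,-0.11],[0,0,0],0.04],[[0,0,-0.16],[0,0,0],0.04],[[0,-0.04,-0.21],[0,0,0],0.05]]}}

```text
t: 12.45
position: [0.5644, 0.0197, 0.4594]
tcp_rot: [[-0.992, 0.124, 0.003], [0.124, 0.992, 0.001], [-0.003, 0.001, -1.0]]
force: [0.1, -0.3, -0.1]
gripper_width: 0.045
gripper_force: 0.0
```

Run:
```python
from h import *
s=sensors.observe();print(s['t'],s['position'],s['tcp_rot'],s['force'])
c=vision.get_calibration('wrist');np.save('w5.npy',c);w=vision.grab_frame('wrist');t=vision.grab_frame('scene')
t=cv2.resize(t[110:270,300:480],(640,569),interpolation=cv2.INTER_CUBIC)[200:]
t=t[:299]
cv2.imwrite('pics/m5.png',np.vstack([t,w[:300]]))
```

```text
12.45 [0.5644 0.0197 0.4594] [[-0.9923  0.1235  0.0032]
 [ 0.1235  0.9923  0.001 ]
 [-0.0031  0.0014 -1.    ]] [ 0.0615 -0.3207 -0.0689]
```

View pics/m5.png

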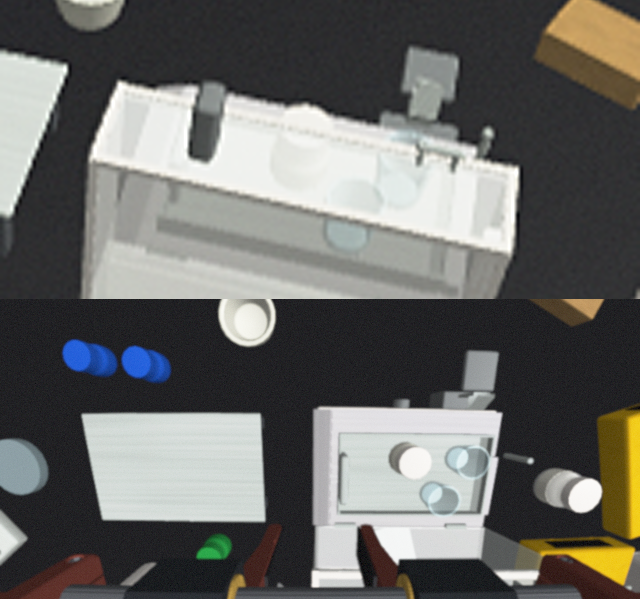

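The tray sits on the deck against the stop: in the wrist part its walls run (339,433)–(496,436)–(483,514)–(343,513) with jar and beakers upright. The cover is still standing open. Regripping the fin.

Request:
{"method": "carry_out", "body": {"plan": [[[-0.04,0.02,-0.005],[0,0,0],0.05],[[-0.08,0.04,-0.005],[0,0,0],0.05],[[-0.1125,0.056,-0.005],[0,0,0],0.05],[[-0.1125,0.056,0.03],[0,0,0],0.05],[[-0.1125,0.056,0.062],[0,0,0],0.05]]}}

```text
t: 13.05
position: [0.6876, 0.0596, 0.3992]
tcp_rot: [[-0.992, 0.125, 0.021], [0.125, 0.992, -0.001], [-0.021, 0.002, -1.0]]
force: [26.3, -9.9, 112.9]
gripper_width: 0.0503
gripper_force: 54.6
```

Request:
{"method": "carry_out", "body": {"plan": [[[0,0,0],[0,0,0],0.03],[[0,0,0],[0,0,0],0.0],[[0,0,0],[0,0,0],0.0],[[0,0,0],[0,0,0],0.0],[[0,0,0],[0,0,0],0.0]]}}

```text
t: 13.55
position: [0.6851, 0.0597, 0.3984]
tcp_rot: [[-0.992, 0.127, 0.012], [0.127, 0.992, 0.001], [-0.011, 0.003, -1.0]]
force: [3.6, -2.1, 17.8]
gripper_width: 0.0156
gripper_force: 40.9
```

Request:
{"method": "carry_out", "body": {"plan": [[[0,0,0],[0,0,0],0.02],[[0,0,0],[0,0,0],0.03],[[0,0,-0.003],[0,0,0],0.03],[[0,0.001,-0.006],[0,0,0],0.03],[[0,0.001,-0.006],[0,0,0],0.03]]}}

```text
t: 14.05
position: [0.6826, 0.0605, 0.3995]
tcp_rot: [[-0.992, 0.127, -0.001], [0.127, 0.992, 0.0], [0.001, -0.0, -1.0]]
force: [0.0, -0.5, -0.4]
gripper_width: 0.0297
gripper_force: 0.0
```

Run:
```python
from h import *
s=sensors.observe();print(s['t'],s['position'],s['tcp_rot'],s['force'],s['gripper_width'])
```

```text
14.05 [0.6826 0.0605 0.3995] [[-0.992   0.1266 -0.0014]
 [ 0.1266  0.992   0.    ]
 [ 0.0013 -0.0002 -1.    ]] [ 0.0126 -0.5038 -0.4345] 0.02971150761821862
```

Request:
{"method": "carry_out", "body": {"plan": [[[0,0,-0.006],[0,0,0],0.03],[[0,0,-0.006],[0,0,0],0.0],[[0,0,-0.006],[0,0,0],0.0],[[0,0,-0.006],[0,0,0],0.0],[[0,0,-0.006],[0,0,0],0.0]]}}

```text
t: 14.55
position: [0.6828, 0.0604, 0.4061]
tcp_rot: [[-0.992, 0.127, -0.0], [0.127, 0.992, 0.001], [0.0, 0.001, -1.0]]
force: [-0.0, 1.5, 0.1]
gripper_width: 0.0162
gripper_force: 30.0
```

Request:
{"method": "carry_out", "body": {"plan": [[[0.024,0,-0.003],[0,0,0],0.0],[[0.048,0,-0.0025],[0,0,0],0.0],[[0.072,0,0.001],[0,0,0],0.0],[[0.095,0,0.0075],[0,0,0],0.0],[[0.117,0,0.017],[0,0,0],0.0]]}}

```text
t: 15.05
position: [0.5673, 0.0757, 0.3919]
tcp_rot: [[-0.992, 0.127, 0.007], [0.127, 0.992, 0.002], [-0.007, 0.003, -1.0]]
force: [0.1, 5.6, 9.2]
gripper_width: 0.0159
gripper_force: 30.0
```

Request:
{"method": "carry_out", "body": {"plan": [[[0.0205,0,0.0125],[0,0,0],0.0],[[0.039,0,0.027],[0,0,0],0.0],[[0.055,0,0.043],[0,0,0],0.0],[[0.0685,0,0.061],[0,0,0],0.0],[[0.077,0,0.0745],[0,0,0],0.0]]}}

```text
t: 15.55
position: [0.4888, 0.0863, 0.3149]
tcp_rot: [[-0.992, 0.128, -0.002], [0.128, 0.992, 0.003], [0.002, 0.003, -1.0]]
force: [-7.8, 15.7, 10.8]
gripper_width: 0.016
gripper_force: 30.0
```

Request:
{"method": "carry_out", "body": {"plan": [[[0,0,0],[0,0,0],0.0],[[0,0,0],[0,0,0],0.0],[[0,0,0],[0,0,0],0.0],[[0,0,0],[0,0,0],0.0],[[0,0,0],[0,0,0],0.0]]}}

```text
t: 16.05
position: [0.4889, 0.0863, 0.3144]
tcp_rot: [[-0.992, 0.128, -0.005], [0.128, 0.992, 0.003], [0.005, 0.002, -1.0]]
force: [-7.7, 16.9, 3.6]
gripper_width: 0.0161
gripper_force: 30.0
```

Request:
{"method": "carry_out", "body": {"plan": [[[0.0045,0.001,0.0085],[0,0,0],0.0],[[0.0085,0.002,0.0175],[0,0,0],0.0],[[0.0115,0.002,0.025],[0,0,0],0.0],[[0.014,0.002,0.0325],[0,0,0],0.0],[[0.016,0.002,0.0385],[0,0,0],0.0]]}}

```text
t: 16.55
position: [0.4728, 0.0892, 0.276]
tcp_rot: [[-0.992, 0.127, -0.005], [0.127, 0.992, 0.0], [0.005, -0.0, -1.0]]
force: [-11.8, 6.0, 12.9]
gripper_width: 0.016
gripper_force: 30.0
```

Request:
{"method": "carry_out", "body": {"plan": [[[0.002,0,0.003],[0,0,0],0.0],[[0.003,0,0.006],[0,0,0],0.0],[[0.003,0,0.009],[0,0,0],0.0],[[0.0035,0,0.011],[0,0,0],0.0],[[0.0035,0,0.013],[0,0,0],0.0]]}}

```text
t: 17.05
position: [0.4693, 0.0896, 0.2632]
tcp_rot: [[-0.992, 0.128, -0.006], [0.128, 0.992, 0.0], [0.006, -0.0, -1.0]]
force: [-11.8, 7.8, 13.8]
gripper_width: 0.016
gripper_force: 30.0
```

Request:
{"method": "carry_out", "body": {"plan": [[[0,0,0.002],[0,0,0],0.0],[[0.0,0,0.003],[0,0,0],0.0],[[0.0,0,0.004],[0,0,0],0.0],[[0.0,0,0.005],[0,0,0],0.0],[[0.0,0,0.005],[0,0,0],0.0]]}}

```text
t: 17.55
position: [0.4686, 0.0897, 0.2579]
tcp_rot: [[-0.992, 0.128, -0.008], [0.128, 0.992, 0.0], [0.008, -0.001, -1.0]]
force: [-13.1, 9.3, 10.6]
gripper_width: 0.0158
gripper_force: 30.0
```

Request:
{"method": "carry_out", "body": {"plan": [[[0,0,0.001],[0,0,0],0.0],[[0.0,0,0.002],[0,0,0],0.0],[[0.0,0,0.003],[0,0,0],0.0],[[0.0,0,0.004],[0,0,0],0.0],[[0.0,0,0.004],[0,0,0],0.0]]}}

```text
t: 18.05
position: [0.4682, 0.0898, 0.2538]
tcp_rot: [[-0.992, 0.128, -0.009], [0.128, 0.992, 0.0], [0.009, -0.001, -1.0]]
force: [-14.6, 10.2, 11.1]
gripper_width: 0.0158
gripper_force: 30.0
```

Run:
```python
from h import *
s=sensors.observe();print(s['t'],s['position'],s['force'],s['torque'])
t=vision.grab_frame('scene');cv2.imwrite('pics/s6raw.png',t)
cv2.imwrite('pics/s6.png',cv2.resize(t[130:290,300:480],None,fx=3.2,fy=3.2,interpolation=cv2.INTER_CUBIC))
```

```text
18.05 [0.4682 0.0898 0.2538] [-14.5778  10.2383  11.1194] [ 1.3149  1.719  -0.2607]
```

View pics/s6.png

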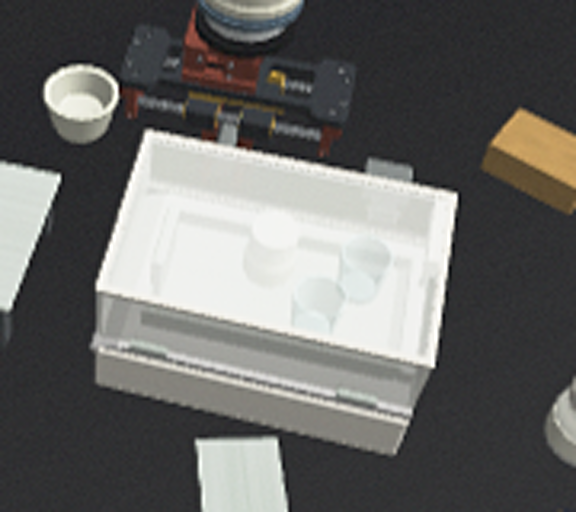

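The crop shows the cover nearly shut: the near rim corners are at (148,132) and (457,195), about 0.07 rad, with jar and beakers standing. The fin is slipping in the pinch, so I'll let go and press on top of it with closed fingers.

Request:
{"method": "carry_out", "body": {"plan": [[[0,0,0],[0,0,0],0.02],[[0,0,0],[0,0,0],0.03],[[0,0,-0.01],[0,0,0],0.035],[[0,0,-0.05],[0,0,0],0.035],[[0,0,-0.09],[0,0,0],0.03]]}}

```text
t: 18.6
position: [0.4712, 0.089, 0.3452]
tcp_rot: [[-0.992, 0.127, -0.002], [0.127, 0.992, -0.001], [0.002, -0.001, -1.0]]
force: [1.2, 0.9, -0.0]
gripper_width: 0.031
gripper_force: 0.0
```

Request:
{"method": "carry_out", "body": {"plan": [[[0,0,0],[0,0,0],0.01],[[0,0,0],[0,0,0],0.0],[[0,0,0],[0,0,0],0.0],[[0,0,0],[0,0,0],0.0],[[0,0,0],[0,0,0],0.0]]}}

```text
t: 19.1
position: [0.4713, 0.0892, 0.3436]
tcp_rot: [[-0.992, 0.127, -0.001], [0.127, 0.992, -0.0], [0.001, -0.0, -1.0]]
force: [-0.3, -0.7, 4.2]
gripper_width: 0.0009
gripper_force: 2.0
```

Request:
{"method": "carry_out", "body": {"plan": [[[0.003,0.001,0.015],[0,0,0],0.0],[[0.003,0.001,0.026],[0,0,0],0.0],[[0.003,0.001,0.03],[0,0,0],0.0],[[0.003,0.001,0.033],[0,0,0],0.0],[[0.003,0.001,0.035],[0,0,0],0.0]]}}

```text
t: 19.6
position: [0.4664, 0.0906, 0.3081]
tcp_rot: [[-0.992, 0.127, -0.008], [0.127, 0.992, -0.001], [0.008, -0.002, -1.0]]
force: [-11.8, 0.6, 16.0]
gripper_width: 0.0004
gripper_force: 8.1
```

Request:
{"method": "carry_out", "body": {"plan": [[[0,0,0.002],[0,0,0],0.0],[[0,0,0.004],[0,0,0],0.0],[[0,0,0.006],[0,0,0],0.0],[[0,0,0.007],[0,0,0],0.0],[[0,0,0.008],[0,0,0],0.0]]}}

```text
t: 20.1
position: [0.4671, 0.0905, 0.3002]
tcp_rot: [[-0.992, 0.127, -0.005], [0.127, 0.992, -0.001], [0.005, -0.001, -1.0]]
force: [-3.5, 0.2, 5.5]
gripper_width: 0.0001
gripper_force: 2.9
```

Request:
{"method": "carry_out", "body": {"plan": [[[0,0,0.001],[0,0,0],0.0],[[0,0,0.002],[0,0,0],0.0],[[0,0,0.003],[0,0,0],0.0],[[0,0,0.003],[0,0,0],0.0],[[0,0,0.003],[0,0,0],0.0]]}}

```text
t: 20.6
position: [0.467, 0.0905, 0.2981]
tcp_rot: [[-0.992, 0.127, -0.005], [0.127, 0.992, -0.001], [0.005, -0.001, -1.0]]
force: [-9.4, 0.0, 19.5]
gripper_width: 0.0005
gripper_force: 9.6
```

Request:
{"method": "carry_out", "body": {"plan": [[[0,0,0],[0,0,0],0.0],[[0,0,-0.01],[0,0,0],0.0],[[0,0,-0.04],[0,0,0],0.0],[[0.01,0,-0.09],[0,0,0],0.0],[[0.05,0,-0.13],[0,0,0],0.0]]}}

```text
t: 21.1
position: [0.4258, 0.0964, 0.425]
tcp_rot: [[-0.992, 0.128, 0.003], [0.128, 0.992, 0.0], [-0.002, 0.001, -1.0]]
force: [0.5, 0.3, 0.4]
gripper_width: 0.0006
gripper_force: 0.0
```

Request:
{"method": "carry_out", "body": {"plan": [[[0.02,0,-0.02],[0,0,0],0.0],[[0.02,0,-0.02],[0,0,0],0.0],[[0.02,0,-0.02],[0,0,0],0.0],[[0.02,0,-0.02],[0,0,0],0.0],[[0.02,0,-0.02],[0,0,0],0.0]]}}

```text
t: 21.6
position: [0.4047, 0.0987, 0.4416]
tcp_rot: [[-0.992, 0.127, -0.002], [0.127, 0.992, -0.001], [0.002, -0.001, -1.0]]
force: [0.5, -0.0, 0.1]
gripper_width: 0.0005
gripper_force: 0.0
```

Run:
```python
from h import *
s=sensors.observe();print(s['t'],s['position'],s['force'],np.abs(s['qvel']).max())
t=vision.grab_frame('scene')
a=cv2.resize(t[130:290,300:480],None,fx=3.2,fy=3.2,interpolation=cv2.INTER_CUBIC)
cv2.imwrite('pics/s7.png',a)
```

```text
21.6 [0.4047 0.0987 0.4416] [ 0.4983 -0.0101  0.1448] 0.0038828907591241376
```

View pics/s7.png

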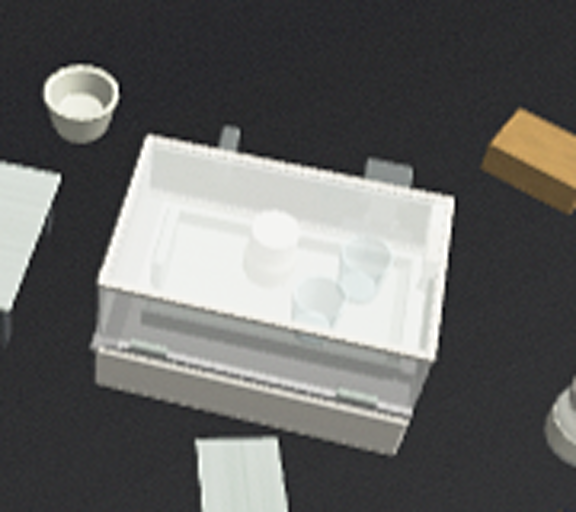

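The rim corners at (149,138) and (454,200) and the fin tip at row 126 match the shut prediction. The cover stayed down with nothing touching it, and the jar and beakers are upright. Handing in.

```bash
python3 -c "
from workcell import order;print(order.sign_off())"
```

```text
the job is handed in; nothing more can be done
None
```

I handed the job in at about 21.6 s with the cover shut and apparently latched, the tray against the end stop with the jar and beakers upright, and the arm clear; the verdict was not shown, and the wrist force reached 113 N (limit 120 N) when I regripped the cover handle.

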